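Shim a casting tight against its stop

ROBOT

A 6-joint arm with a two-finger parallel gripper is mounted at the origin on the work surface. World frame = base frame: x ahead of the robot, y to its left, z up, the work surface at z = 0. Lengths are in m, angles in degrees, forces in N, time in s.
With the tool pointing down it reaches from about 0.25 to 0.725 m from the base axis. Payload 9.7 kg.
Tool frame: the origin (TCP) lies at the very end of the fingers, on their centre line; the grasp point (between the pads) lies 19 mm behind it; z points along the fingers, y is the line along which they close (so a half turn about z gives the same grasp; the last joint's range is limited). The gripper opens to 85 mm and grips with 20 to 120 N. Pads are 22 mm wide; open, the fingers measure 114 mm over their backs; the gripper's body (76 mm by 85 mm) begins 54 mm behind the grasp point. The pads swing forward as they close: fully open they stand 13 mm farther back than shut.
Start: joints at [-73.682, 4.979, 10.078, 95.1, 0, 90], TCP at [0.155, -0.528, 0.231] pointing down, gripper open.
Joint ranges: [-179.16, 179.16], [-48.56, 103.87], [-65.8, 70.77], [-126.05, 130.52], [-82.76, 87.17], [-180, 180]. Speed limits (degrees/s): [127.2, 127.2, 147.25, 180, 180, 180].

INTERFACE

Orientations are given as [roll, pitch, yaw] about the fixed x, y, z axes, in that order (R = Rz(yaw) Ry(pitch) Rx(roll)).
In Python, from workcell import bot gives the robot as it stands.
- The arm moves only by the tool arm_command, never from a script. Its argument "series" is a list of rows, each a list of 4 numbers: the shift along the tool's x, y, z in m, then the turn about the tool's z in rad. A call has exactly 5 rows; each row is the pose to reach, as a shift and turn from the pose commanded when the call began, along the tool's axes at that moment; what a row does not reach only later rows make up. A row lasts 1/10 s, in which the tool goes at most 50 mm and 8.59 degrees, less where a joint would pass 70% of its speed; a pose out of reach is approached as far as the arm can. A call with a gripper value outside its range is refused whole. "hand" is the finger opening in m, from 0 to 0.0854, set as the call begins (left out, the last holds). The fingers move at their own pace and stop on an object; "grip_force" is the grip in N (left out, the last holds). Time passes only in rows, so rows that repeat a pose let the fingers close, or fill a call up. It gives the time, the measured TCP pose, the force, the opening and the grip force at its end, in the units of the state.
- bot.get_obs(): the state, without advancing time (a new reading comes with each control period).
- bot.camera(name): name is "scene" or "top" or "wrist"; returns a dict with "color" (480x640x3 uint8, blue, green, red), "camera_matrix" (3x3 intrinsics, pixels), "dist_coeffs" ([k1, k2, p1, p2, k3] as OpenCV has them; the pictures are not rectified), "xyz" and "orientation" of the camera in the world; the wrist camera has in their place "T_tool_cam" (4x4, takes a point from camera to tool coordinates, whose origin is the TCP and whose axes are the flange's). Camera axes: x right, y up, looking along -z (the intrinsics and any distortion apply to the point x, -y, -z); pixel columns grow to the right and rows downward; lengths in m; the calibration is good to about 2 mm. A picture is of the moment at which its call begins: read the wrist's pose just before it. There is no depth.
- bot.job_done(): hands the job in; it is judged then, once.
Trained networks look in the newest picture that a camera, given by its name, has taken for a name from the list of things; names that differ only in an ending like _2 or _b are one class to them, and where a whole thing is asked for, a point or a joint stands for the part that bears it (a point fixed in the world has none). Each returns a list of dicts, best first, with "confidence" (0 to 1); they miss things now and then, are a little off and sometimes report something else, mostly with a low value. They report only what shows in the picture. A call takes as long as a camera call. They do not tell look-alikes from the thing itself.
- bot.find_in(camera, target): "location" ([column, row] in pixels, amid what is visible of it).
- bot.mark_of(camera, target): "location" ([column, row] in pixels: a listed point, or the origin of a listed thing).
The state is a dict: "time": time; "q": joint angles; "qd": joint speeds; "joint_efforts": joint torques, N m; "ee_pos": TCP position; "tcp_rot": TCP orientation; "wrist_force": force on the tool from outside, world axes, zero at the start; "torque": the same for the moment, N m; "opening": finger opening in m; "grasp_force": force on a finger pad.
Only numpy, scipy, OpenCV 4.12 (cv2) and the standard library are available. Lean on these libraries where they do the work, as an engineer would, in place of code of your own. Each camera call takes 0.05 s, during which the arm holds its last target. There are 200 camera calls.

TASK

The casting on the drilling fixture has a gap between it and the fixture's stop. Stand steel shim plates from the rack in the gap, packed against the stop, until what is left takes only the wooden wedge; then push the wedge down upright between the last shim and the casting, sloping side to the casting, until it jams well before reaching the bottom and the whole stack is squeezed tight. Finish while still gripping the wedge and holding it there; leave unneeded shims standing in the rack and the clutter alone.

Things in the scene. Friction and masses are not known exactly. Their poses are not given: they have to be found in the camera images.
- fixture: Dark steel base plate, 100 x 205 mm, 12 mm thick, with a bright steel stop block on it (30 mm along x, 35 mm along y, top 96 mm above the table). Bolted down; place and yaw vary. Origin: on the table, below the middle of the stop's flat face. y points across the gap from stop to casting, x runs along the gap. The gap's floor is the plate's top, z = 12 mm; its ends are open.
- stop_edge (a point): Middle of the top edge of the stop's flat face, 84 mm above the gap's floor, level with the top of a shim standing in the gap.
- casting: Aluminium casting bolted on the base plate, about 90 x 105 mm; origin on the plate's top below the middle of its flat upright face (80 mm wide along x, 50 mm high), which looks at the stop; axes parallel to the fixture's. Its round boss rises to 68 mm above the plate, starting 34 mm behind the face. The gap between stop and casting, 27 to 40 mm, differs every time.
- casting_edge (a point): Middle of the top edge of the casting's flat face, 50 mm above the gap's floor. Gap = horizontal distance along the fixture's y from stop_edge to this.
- rack: Wooden block 64 (x) x 112 (y) x 33 mm, fixed, with four slots 25 mm deep, 24 mm apart along its y axis, holding the shims upright. Origin: centre of the underside.
- shim1: One of four equal steel shim plates: 40 mm wide (its x), 8 mm thick (its y), 84 mm high, 150 g; above 72 mm its shoulders slope in to 31 mm wide at the top. Origin: centre of its underside. Starts in the rack, underside 8 mm above the table. Grip across the 40 mm at 58 to 72 mm height, as the casting is 50 mm high. Fingers wider than 8 mm reach past it, so grip off its middle, away from shims already in place.
- shim2: One of four equal steel shim plates: 40 mm wide (its x), 8 mm thick (its y), 84 mm high, 150 g; above 72 mm its shoulders slope in to 31 mm wide at the top. Origin: centre of its underside. Starts in the rack, underside 8 mm above the table. Grip across the 40 mm at 58 to 72 mm height, as the casting is 50 mm high. Fingers wider than 8 mm reach past it, so grip off its middle, away from shims already in place.
- shim3: One of four equal steel shim plates: 40 mm wide (its x), 8 mm thick (its y), 84 mm high, 150 g; above 72 mm its shoulders slope in to 31 mm wide at the top. Origin: centre of its underside. Starts in the rack, underside 8 mm above the table. Grip across the 40 mm at 58 to 72 mm height, as the casting is 50 mm high. Fingers wider than 8 mm reach past it, so grip off its middle, away from shims already in place.
- shim4: One of four equal steel shim plates: 40 mm wide (its x), 8 mm thick (its y), 84 mm high, 150 g; above 72 mm its shoulders slope in to 31 mm wide at the top. Origin: centre of its underside. Starts in the rack, underside 8 mm above the table. Grip across the 40 mm at 58 to 72 mm height, as the casting is 50 mm high. Fingers wider than 8 mm reach past it, so grip off its middle, away from shims already in place.
- wedge: Wooden wedge, 46 mm wide (its x), 105 mm high, about 80 g. One side is upright (its plane y = 0), the other slopes towards +y: 5 mm thick at the foot, 0.26 mm more per mm of height, 20.6 mm at 60 mm, then a straight head 20.6 mm thick from 60 to 105 mm. Origin: on the upright side, at the foot, middle of the width; z up. Starts upright in its holder, foot 10 mm above the table.
- wedge_head (a point): Middle of the wedge's head, 90 mm above its foot; grip here across the 46 mm width. In the gap the wedge jams where its slope meets the casting's top edge. A remaining gap of 8 to 16 mm suits it; if over 18 mm remains it stands loose on the bottom. Pushed down with 10 to 20 N it stays jammed by friction.
- holder: Fixed dark wooden holder of the wedge, 60 x 60 mm, 52 mm high, two cheeks matching the wedge's shape, open upwards. Origin on the table below the wedge's origin; axes as the wedge's.
- tape_roll: Bystander: paper tape roll lying flat, 68 mm across, 24 mm high. Origin centre of the underside.
- padlock: Bystander: brass padlock, upright, 61 mm high. Origin centre of the underside.
- socket: Bystander: steel socket, upright, 28 mm across, 38 mm high. Origin centre of the underside.
- screwdriver: Bystander: screwdriver lying on the table. Origin at its middle, underside.
- wrench: Bystander: wrench lying on the table. Origin at its middle, underside.
- spray_can: Bystander: dark spray can, 64 mm across, 160 mm high. Origin centre of the underside.
- screw_jar: Bystander: clear jar, 60 mm across, 75 mm high. Origin centre of the underside.
There are look-alikes about, which are no part of the job. Leave any green look-alike of the fixture alone.

How it is judged (in metres and radians):
On the way, in this order (a step that is already met when the one before it is completed fails the run):
1. a shim stands upright on the floor of the gap, let go, with the wedge still out of it ((((x of shim1 in the frame of fixture between -0.015 and 0.015 m and y of shim1 in the frame of fixture between 0.001 and 0.036 m and z of shim1 in the frame of fixture between 0.009 and 0.0155 m and angle between shim1's own z axis and vertical below 0.08 rad) and contact force between the fingers and shim1 below 0.1 N) or ((x of shim2 in the frame of fixture between -0.015 and 0.015 m and y of shim2 in the frame of fixture between 0.001 and 0.036 m and z of shim2 in the frame of fixture between 0.009 and 0.0155 m and angle between shim2's own z axis and vertical below 0.08 rad) and contact force between the fingers and shim2 below 0.1 N) or ((x of shim3 in the frame of fixture between -0.015 and 0.015 m and y of shim3 in the frame of fixture between 0.001 and 0.036 m and z of shim3 in the frame of fixture between 0.009 and 0.0155 m and angle between shim3's own z axis and vertical below 0.08 rad) and contact force between the fingers and shim3 below 0.1 N) or ((x of shim4 in the frame of fixture between -0.015 and 0.015 m and y of shim4 in the frame of fixture between 0.001 and 0.036 m and z of shim4 in the frame of fixture between 0.009 and 0.0155 m and angle between shim4's own z axis and vertical below 0.08 rad) and contact force between the fingers and shim4 below 0.1 N)) and (distance between wedge and stop_edge above 0.08 m or z of wedge in the frame of fixture above 0.065 m)), for 0.2 s.
2. the wedge's foot is down between stop and casting (x of wedge in the frame of fixture between -0.02 and 0.02 m and y of wedge in the frame of fixture between 0 and 0.04 m and z of wedge in the frame of fixture below 0.056 m), for 0.2 s.
At the end, for the whole second after the job is handed in: Wedge gripped, still, upright (0.09 rad), square (0.15 rad) and centred (15 mm) in the gap, foot 8 mm or more below the casting's top edge, 1.5 mm or more off the floor; over 3 N shims-stop, wedge-shim and wedge-casting (its slope); shims upright on the gap floor (15 mm) or in the rack (((x of shim1 in the frame of fixture between -0.015 and 0.015 m and y of shim1 in the frame of fixture between 0.001 and 0.036 m and z of shim1 in the frame of fixture between 0.009 and 0.0155 m and angle between shim1's own z axis and vertical below 0.08 rad) or (x of shim1 in the frame of rack between -0.006 and 0.006 m and y of shim1 in the frame of rack between -0.045 and 0.045 m and z of shim1 in the frame of rack between 0.005 and 0.013 m and angle between shim1's own z axis and vertical below 0.12 rad)) and ((x of shim2 in the frame of fixture between -0.015 and 0.015 m and y of shim2 in the frame of fixture between 0.001 and 0.036 m and z of shim2 in the frame of fixture between 0.009 and 0.0155 m and angle between shim2's own z axis and vertical below 0.08 rad) or (x of shim2 in the frame of rack between -0.006 and 0.006 m and y of shim2 in the frame of rack between -0.045 and 0.045 m and z of shim2 in the frame of rack between 0.005 and 0.013 m and angle between shim2's own z axis and vertical below 0.12 rad)) and ((x of shim3 in the frame of fixture between -0.015 and 0.015 m and y of shim3 in the frame of fixture between 0.001 and 0.036 m and z of shim3 in the frame of fixture between 0.009 and 0.0155 m and angle between shim3's own z axis and vertical below 0.08 rad) or (x of shim3 in the frame of rack between -0.006 and 0.006 m and y of shim3 in the frame of rack between -0.045 and 0.045 m and z of shim3 in the frame of rack between 0.005 and 0.013 m and angle between shim3's own z axis and vertical below 0.12 rad)) and ((x of shim4 in the frame of fixture between -0.015 and 0.015 m and y of shim4 in the frame of fixture between 0.001 and 0.036 m and z of shim4 in the frame of fixture between 0.009 and 0.0155 m and angle between shim4's own z axis and vertical below 0.08 rad) or (x of shim4 in the frame of rack between -0.006 and 0.006 m and y of shim4 in the frame of rack between -0.045 and 0.045 m and z of shim4 in the frame of rack between 0.005 and 0.013 m and angle between shim4's own z axis and vertical below 0.12 rad)) and ((x of shim1 in the frame of fixture between -0.015 and 0.015 m and y of shim1 in the frame of fixture between 0.001 and 0.036 m and z of shim1 in the frame of fixture between 0.009 and 0.0155 m and angle between shim1's own z axis and vertical below 0.08 rad) or (x of shim2 in the frame of fixture between -0.015 and 0.015 m and y of shim2 in the frame of fixture between 0.001 and 0.036 m and z of shim2 in the frame of fixture between 0.009 and 0.0155 m and angle between shim2's own z axis and vertical below 0.08 rad) or (x of shim3 in the frame of fixture between -0.015 and 0.015 m and y of shim3 in the frame of fixture between 0.001 and 0.036 m and z of shim3 in the frame of fixture between 0.009 and 0.0155 m and angle between shim3's own z axis and vertical below 0.08 rad) or (x of shim4 in the frame of fixture between -0.015 and 0.015 m and y of shim4 in the frame of fixture between 0.001 and 0.036 m and z of shim4 in the frame of fixture between 0.009 and 0.0155 m and angle between shim4's own z axis and vertical below 0.08 rad)) and x of wedge in the frame of fixture between -0.015 and 0.015 m and z of wedge in the frame of fixture between 0.0135 and 0.054 m and angle between wedge's own z axis and vertical below 0.09 rad and angle between the x axis of wedge and the x axis of fixture, either way round below 0.15 rad and contact force between any of shim1, shim2, shim3, shim4 and fixture above 3 N and contact force between any of shim1, shim2, shim3, shim4 and wedge above 3 N and contact force between wedge and casting above 3 N and y of casting in the frame of wedge above 0 m and contact force between the fingers and wedge above 2 N and linear speed of wedge below 0.01 m/s); the arm keeps its last pose, push and grip.
It fails at once if a bystander is moved more than 50 mm (distance of any of tape_roll, padlock, socket, screwdriver, wrench, spray_can, screw_jar from where it was at the start of the episode above 0.05 m).
It also fails if it takes over 72 s, if anything falls off the work surface, if the arm or the gripper's body presses on something with over 40 N, if the wrist force passes 120 N, or if a joint passes its speed limit or range.

## Working session

There is one attempt and no reset: what is moved stays moved. The work goes in short steps, Python scripts to look and compute and a tool call to move; the robot and the scene stay as the last step left them, time stands still between calls to the robot, and variables do not carry over. Pictures are saved under pics/ and viewed, at most 10 in all, crops included, and the job is handed in when it is done.

Besides the shell and the picture viewer there is one more tool, called after "Request:" by a JSON object that holds its "op" and its "data". arm_command: Moves the arm, as the interface text tells. Its arguments: {"type":"object","properties":{"series":{"type":"array"},"hand":{"type":"number"},"grip_force":{"type":"number"}},"required":["series"]}

```bash
ls; mkdir -p pics; python3 - <<'E'
from workcell import bot
import cv2,numpy as np
o=bot.get_obs();print({k:np.round(v,3).tolist() for k,v in o.items()})
for c in ["scene","top","wrist"]:
    im=bot.camera(c);cv2.imwrite(f"pics/{c}0.png",im["color"])
    print(c,{k:np.round(v,4).tolist() for k,v in im.items() if k!="color"})
    for n in ["fixture","stop_edge","casting_edge","casting","rack","shim1","wedge","wedge_head","holder","spray_can","tape_roll"]:
        print(n,[(np.round(d["location"]).tolist(),round(d["confidence"],2)) for d in bot.mark_of(c,n)][:6])
E
```

```text
pics
{'time': 0.0, 'q': [-73.681, 5.011, 10.033, 95.1, 0.001, 89.998], 'qd': [0.073, -0.029, -0.049, 0.044, -0.096, 0.098], 'joint_efforts': [0.001, -52.039, 46.48, 0.016, 0.0, -0.0], 'ee_pos': [0.154, -0.528, 0.231], 'tcp_rot': [-179.922, -0.001, 16.321], 'wrist_force': [0.074, 0.917, -0.831], 'torque': [0.026, -0.03, -0.032], 'grasp_force': 0.0, 'opening': 0.085}
scene {'camera_matrix': [[544.7033, 0.0, 321.4226], [0.0, 544.7033, 241.2332], [0.0, 0.0, 1.0]], 'dist_coeffs': [-0.1116, 0.0, 0.0, 0.0, 0.0], 'xyz': [1.2666, -0.7096, 0.7969], 'orientation': [55.6464, 0.3211, 43.3508]}
fixture [([341.0, 270.0], 0.9), ([268.0, 227.0], 0.77)]
stop_edge [([347.0, 241.0], 0.67), ([267.0, 194.0], 0.65)]
casting_edge [([355.0, 245.0], 0.75), ([306.0, 264.0], 0.7), ([351.0, 319.0], 0.36)]
casting [([360.0, 264.0], 0.82)]
rack [([218.0, 330.0], 0.76), ([408.0, 307.0], 0.63)]
shim1 [([221.0, 322.0], 0.85), ([230.0, 319.0], 0.72), ([204.0, 336.0], 0.61), ([212.0, 332.0], 0.51)]
wedge [([304.0, 296.0], 0.92)]
wedge_head [([304.0, 264.0], 0.82)]
holder [([285.0, 385.0], 0.73), ([232.0, 314.0], 0.72),
[... 702 characters left out ...]

wedge [([351.0, 228.0], 0.6)]
wedge_head [([350.0, 219.0], 0.56)]
holder [([354.0, 228.0], 0.85), ([284.0, 227.0], 0.47), ([348.0, 313.0], 0.18)]
spray_can [([129.0, 232.0], 0.55)]
tape_roll [([433.0, 254.0], 0.62), ([343.0, 313.0], 0.57), ([352.0, 229.0], 0.41), ([352.0, 229.0], 0.27)]
wrist {'camera_matrix': [[427.4831, 0.0, 322.8854], [0.0, 427.4831, 234.4923], [0.0, 0.0, 1.0]], 'dist_coeffs': [-0.0753, 0.0, 0.0, 0.0, 0.0], 'T_tool_cam': [[-0.0001, 0.9566, 0.2913, 0.0748], [1.0, 0.0003, -0.0006, 0.0008], [-0.0007, 0.2913, -0.9566, -0.1422], [0.0, 0.0, 0.0, 1.0]]}
fixture []
stop_edge []
casting_edge []
casting []
rack []
shim1 []
wedge []
wedge_head []
holder []
spray_can []
tape_roll []
```

View pics/scene0.png

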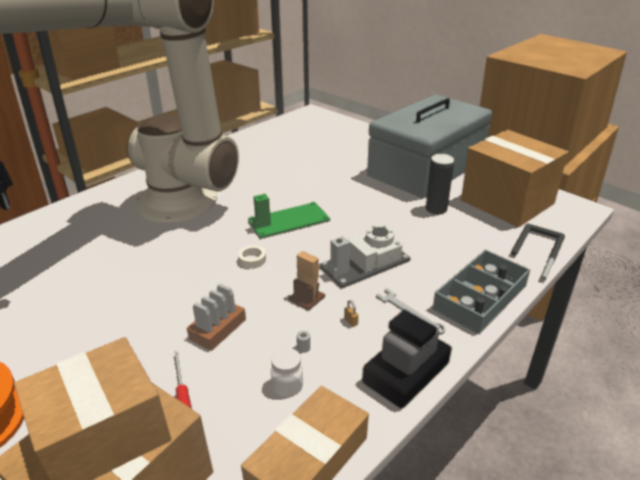

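View pics/top0.png

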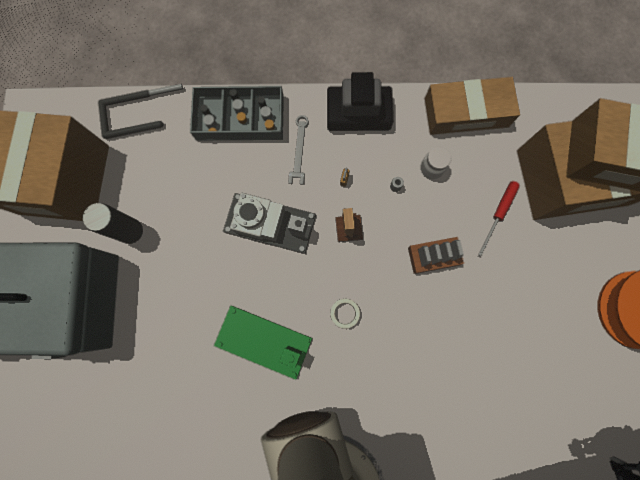

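The fixture candidates in the top view are grey at (270,223) and green at (263,342). I choose the grey one: steel, with a casting and a stop at (298,224). The wedge is at (348,220) in its holder, with nothing else like it. The rack is at (437,256) with 4 shims. The other "holder" and "rack" hits are the jar and misfires.

```bash
cat > h.py <<'E'
from workcell import bot
import cv2,numpy as np
from scipy.spatial.transform import Rotation as R
def tool():
    o=bot.get_obs(); T=np.eye(4);T[:3,:3]=R.from_euler('xyz',o['tcp_rot'],degrees=True).as_matrix();T[:3,3]=o['ee_pos'];return T,o
class Cam:
    def __init__(s,name):
        T,o=tool(); d=bot.camera(name); s.n=name; s.im=d['color']; s.K=np.array(d['camera_matrix']);s.D=np.array(d['dist_coeffs'])
        if name=='wrist': s.T=T@np.array(d['T_tool_cam'])
        else:
            s.T=np.eye(4);s.T[:3,:3]=R.from_euler('xyz',d['orientation'],degrees=True).as_matrix();s.T[:3,3]=d['xyz']
    def ray(s,px):
        u=cv2.undistortPoints(np.array([[px]],float),s.K,s.D)[0,0]
        return s.T[:3,3],s.T[:3,:3]@np.array([u[0],-u[1],-1])
    def at(s,px,z):
        c,d=s.ray(px);return c+d*(z-c[2])/d[2]
    def proj(s,P):
        p=(np.atleast_2d(P)-s.T[:3,3])@s.T[:3,:3]; p=p*[1,-1,-1]
        return cv2.projectPoints(p,np.zeros(3),np.zeros(3),s.K,s.D)[0][:,0]
    def marks(s,n,z=None):
        r=bot.mark_of(s.n,n)
        return [(np.round(d['location'],1).tolist(),round(d['confidence'],2))+((np.round(s.at(d['location'],z),4).tolist(),) if z is not None else ()) for d in r]
def tri(rays):
    A=np.zeros((3,3));b=np.zeros(3)
    for c,d in rays:
        d=d/np.linalg.norm(d);M=np.eye(3)-np.outer(d,d);A+=M;b+=M@c
    return np.linalg.solve(A,b)
Z=dict(fixture=0,stop_edge=.096,casting_edge=.062,casting=.012,rack=0,shim1=.008,wedge=.010,wedge_head=.1,holder=0)
E
python3 - <<'E'
from h import *
for n in ["top","scene"]:
    c=Cam(n)
    for k,z in Z.items():
        print(n,k,c.marks(k,z))
    if n=="top":
        for p in [(230,195),(225,231),(307,252),(315,215),(289,238),(294,211)]: print(p,np.round(c.at(p,.012),3))
E
```

```text
top fixture [([288.4, 351.9], 0.79, [0.303, 0.09, 0.0]), ([439.1, 254.7], 0.65, [0.5281, -0.2646, 0.0])]
top stop_edge [([288.3, 222.1], 0.94, [0.5873, 0.0852, 0.096]), ([286.4, 355.8], 0.71, [0.3031, 0.0855, 0.096]), ([346.6, 313.5], 0.55, [0.3904, -0.0404, 0.096]), ([418.4, 257.8], 0.41, [0.5084, -0.1953, 0.096])]
top casting_edge [([278.4, 225.4], 0.71, [0.5871, 0.1107, 0.062])]
top casting [([283.7, 228.1], 0.85, [0.5908, 0.1038, 0.012]), ([433.2, 256.4], 0.41, [0.5225, -0.2475, 0.012]), ([498.4, 219.0], 0.28, [0.6116, -0.406, 0.012])]
top rack [([432.2, 254.5], 0.69, [0.5286, -0.2483, 0.0]), ([344.7, 315.5], 0.45, [0.3859, -0.04, 0.0])]
top shim1 [([351.6, 226.8], 0.6, [0.5943, -0.0577, 0.008]), ([130.3, 234.9], 0.53, [0.576, 0.4756, 0.008]), ([419.2, 262.0], 0.5, [0.5098, -0.2152, 0.008]), ([436.9, 253.7], 0.49, [0.5294, -0.2575, 0.008]), ([450.4, 251.5], 0.47, [0.5345, -0.2894, 0.008]), ([427.9, 255.1], 0.46, [0.5261, -0.2362, 0.008])]
top wedge [([351.5, 225.5], 0.7, [0.5971, -0.0574, 0.01]), ([434.1, 170.2], 0.64, [0.7335, -0.2592, 0.01])]
top wedge_head [([347.2, 216.9], 0.
[... 675 characters left out ...]
 0.72, [0.6689, -0.4296, 0.062])]
scene casting [([358.1, 264.2], 0.9, [0.607, 0.1113, 0.012])]
scene rack [([218.5, 329.9], 0.88, [0.5314, -0.2536, 0.0]), ([204.9, 336.5], 0.32, [0.5265, -0.2856, 0.0])]
scene shim1 [([211.8, 329.5], 0.88, [0.5276, -0.2672, 0.008]), ([205.5, 337.4], 0.83, [0.537, -0.2906, 0.008]), ([220.5, 320.9], 0.58, [0.5199, -0.2381, 0.008]), ([227.9, 315.0], 0.58, [0.5168, -0.2154, 0.008])]
scene wedge [([304.5, 296.2], 0.65, [0.5948, -0.0594, 0.01]), ([284.4, 387.7], 0.4, [0.7525, -0.2712, 0.01])]
scene wedge_head [([306.6, 260.9], 0.89, [0.592, -0.0472, 0.1]), ([220.1, 322.0], 0.32, [0.6089, -0.2955, 0.1])]
scene holder [([306.0, 297.3], 0.66, [0.5914, -0.0516, 0.0])]
```

Request:
{"op": "arm_command", "data": {"series": [[0.043,-0.016,0,-0.14],[0.086,-0.033,0,-0.28],[0.128,-0.049,0,-0.42],[0.171,-0.066,0,-0.56],[0.214,-0.082,0,-0.7]], "hand": 0.07}}

```text
time: 3.3
ee_pos: [0.338, -0.3877, 0.2315]
tcp_rot: [180.0, 0.0, 56.7]
wrist_force: [1.1, -1.0, -0.1]
opening: 0.0703
grasp_force: 0.0
```

Request:
{"op": "arm_command", "data": {"series": [[0.043,0.015,0,-0.14],[0.087,0.03,0,-0.28],[0.13,0.045,0,-0.42],[0.173,0.06,0,-0.56],[0.217,0.075,0,-0.7]]}}

```text
time: 3.8
ee_pos: [0.5207, -0.2483, 0.2314]
tcp_rot: [180.0, 0.0, 96.9]
wrist_force: [-0.1, -1.6, 1.1]
opening: 0.0698
grasp_force: 0.0
```

Request:
{"op": "arm_command", "data": {"series": [[0,0,0,-0.1],[0,0,0,-0.2],[0,0,0,-0.2],[0,0,0,-0.2],[0,0,0,-0.2]]}}

```text
time: 4.3
ee_pos: [0.5192, -0.25, 0.2314]
tcp_rot: [180.0, 0.0, 107.8]
wrist_force: [0.9, 0.1, 0.1]
opening: 0.0703
grasp_force: 0.0
```

```bash
python3 - <<'E'
from h import *
c=Cam("wrist");cv2.imwrite("pics/w1.png",c.im);T,o=tool();print(o['ee_pos'],o['tcp_rot'],o['q'],o['time'])
np.savez("w1.npz",T=c.T)
for k,z in [("rack",0),("shim1",.008),("wedge",.01)]: print(k,c.marks(k,z))
E
```

```text
[ 0.51915902 -0.24996513  0.23138421] [1.79992351e+02 5.02039016e-03 1.07857483e+02] [-2.57107328e+01  8.64311542e+00  1.41092117e+01  9.54570941e+01
  1.63413575e-03  4.64317838e+01] 4.35
rack [([328.4, 195.9], 0.94, [0.5258, -0.2528, 0.0])]
shim1 [([332.6, 184.5], 0.97, [0.5255, -0.2406, 0.008]), ([334.0, 157.8], 0.9, [0.5195, -0.2184, 0.008]), ([327.9, 212.4], 0.78, [0.5293, -0.2654, 0.008]), ([327.8, 237.6], 0.56, [0.5364, -0.2876, 0.008])]
wedge []
```

View pics/w1.png

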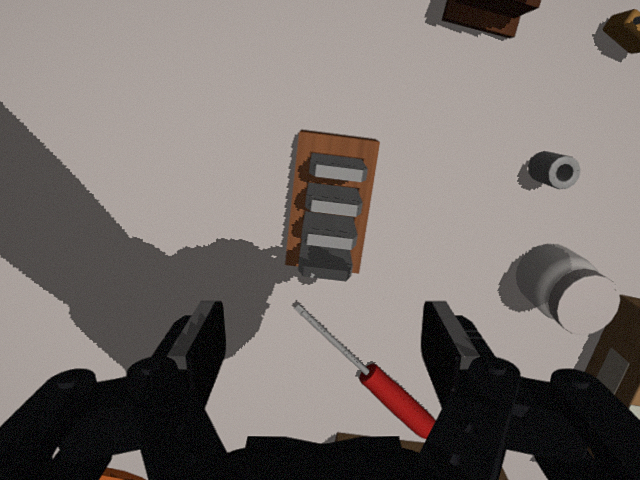

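```bash
python3 - <<'E'
from h import *
c=Cam("wrist");c.T=np.load("w1.npz")["T"]
g=cv2.cvtColor(cv2.imread("pics/w1.png"),6)
for y0,y1 in [(120,285)]:
    cr=cv2.imread("pics/w1.png")[115:290,270:400]; cv2.imwrite("pics/w1c.png",cv2.resize(cr,None,fx=3.4,fy=3.4,interpolation=2))
for p,z in [((300,131),.033),((379,140),.033),((362,272),.033),((287,265),.033)]: print(p,c.at(p,z).round(4))
E
```

```text
(300, 131) [ 0.4862 -0.2041  0.033 ]
(379, 140) [ 0.5472 -0.1917  0.033 ]
(362, 272) [ 0.5712 -0.3006  0.033 ]
(287, 265) [ 0.5082 -0.3141  0.033 ]
```

View pics/w1c.png

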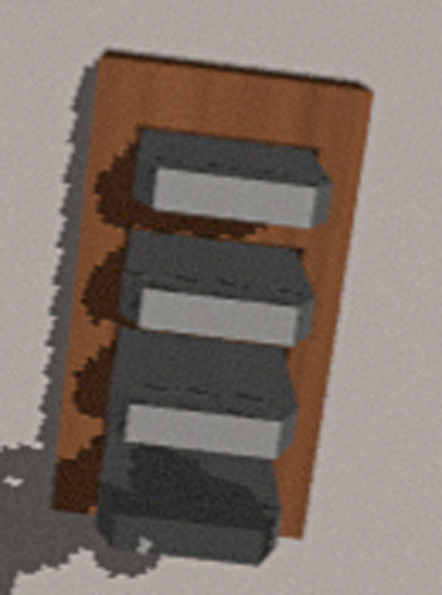

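```bash
cat >> h.py <<'E'
def go(x,y,z,yaw):
    T,o=tool(); yaw0=o['tcp_rot'][2]
    d=T[:3,:3].T@(np.array([x,y,z])-T[:3,3]); t=-np.radians((yaw-yaw0+180)%360-180)
    print("go tool shift",d.round(4),"turn",round(t,4),"from",T[:3,3].round(4),round(yaw0,2)); return d,t
E
python3 - <<'E'
from h import *
c=Cam("wrist");c.T=np.load("w1.npz")["T"]
P=[c.at((270+u/3.4,115+v/3.4),.092) for u,v in [(235,197),(219,317),(204,431.5),(189,539)]]
for p in P: print(p.round(4), (R.from_euler('z',-12,degrees=True).apply(p-[.528,-.2527,0])).round(4))
yr=np.array([-.208,.978])
go(*(P[0][:2]+.0075*yr),.0,102)
E
```

```text
[ 0.5207 -0.218   0.092 ] [0.     0.0355 0.092 ]
[ 0.5252 -0.2417  0.092 ] [-0.0004  0.0114  0.092 ]
[ 0.5298 -0.2653  0.092 ] [-0.0009 -0.0127  0.092 ]
[ 0.5341 -0.2887  0.092 ] [-0.0015 -0.0365  0.092 ]
go tool shift [0.0374 0.0119 0.2313] turn 0.1038 from [ 0.5193 -0.2498  0.2314] 107.95
```

Request:
{"op": "arm_command", "data": {"series": [[0.02,0.006,0.03,0.06],[0.0374,0.012,0.06,0.108],[0.0374,0.012,0.1,0.108],[0.0374,0.012,0.125,0.108],[0.0374,0.012,0.135,0.108]], "hand": 0.062}}

```text
time: 5.1
ee_pos: [0.5179, -0.2098, 0.0936]
tcp_rot: [-179.8, -0.1, 101.8]
wrist_force: [0.5, -0.8, 1.0]
opening: 0.062
grasp_force: 0.0
```

```bash
python3 - <<'E'
from h import *
go(.5192,-.2107,.058,101.8)
c=Cam("wrist");cv2.imwrite("pics/w2.png",c.im[:,60:580])
E
```

```text
go tool shift [-0.0012  0.0012  0.0355] turn 0.0 from [ 0.5179 -0.2098  0.0936] 101.8
```

View pics/w2.png

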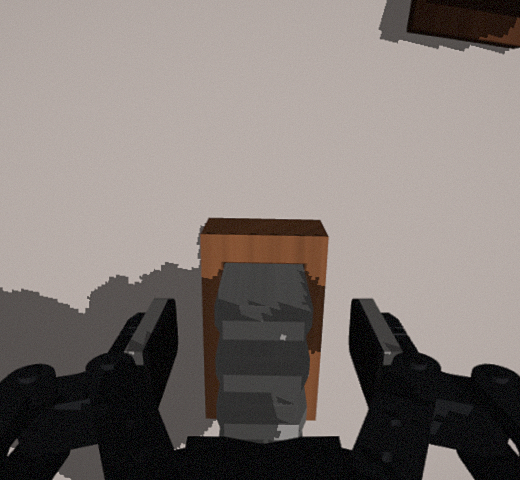

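The fingers straddle the first shim's top at about (262,331), roughly centred between the pads at x≈165 and x≈360. I'll descend and grip.

Request:
{"op": "arm_command", "data": {"series": [[-0.0012,0.0012,0.015,0],[-0.0012,0.0012,0.028,0],[-0.0012,0.0012,0.0355,0],[-0.0012,0.0012,0.0355,0],[-0.0012,0.0012,0.0355,0]]}}

```text
time: 5.65
ee_pos: [0.5208, -0.2114, 0.0611]
tcp_rot: [180.0, 0.0, 101.8]
wrist_force: [0.7, -0.6, 0.5]
opening: 0.0619
grasp_force: 0.0
```

Request:
{"op": "arm_command", "data": {"series": [[0,0,0,0],[0,0,0,0],[0,0,0,0],[0,0,0,0],[0,0,0,0]], "hand": 0.03, "grip_force": 45}}

```text
time: 6.15
ee_pos: [0.5206, -0.2116, 0.0617]
tcp_rot: [180.0, 0.0, 101.8]
wrist_force: [-4.3, 0.5, 6.5]
opening: 0.0386
grasp_force: 44.8
```

Request:
{"op": "arm_command", "data": {"series": [[0,0,-0.02,0],[0,0,-0.05,0],[0,0,-0.09,0],[0,0,-0.13,0],[0,0,-0.16,0]]}}

```text
time: 6.65
ee_pos: [0.5209, -0.2114, 0.2235]
tcp_rot: [179.9, 0.1, 101.8]
wrist_force: [0.9, -0.8, -1.6]
opening: 0.0388
grasp_force: 46.0
```

```bash
python3 - <<'E'
from h import *
# look position: over the fixture a bit back toward -y so shim doesn't hide
go(.585,.03,.25,76)
E
```

```text
go tool shift [ 0.2231  0.1122 -0.0266] turn 0.4504 from [ 0.5209 -0.2114  0.2235] 101.81
```

Request:
{"op": "arm_command", "data": {"series": [[0.042,0.021,-0.006,0.09],[0.085,0.042,-0.012,0.18],[0.127,0.063,-0.018,0.27],[0.17,0.085,-0.024,0.36],[0.212,0.107,-0.03,0.45]]}}

```text
time: 7.15
ee_pos: [0.5823, 0.0201, 0.2512]
tcp_rot: [180.0, -0.0, 75.8]
wrist_force: [1.2, 0.3, -1.1]
opening: 0.0384
grasp_force: 46.0
```

Request:
{"op": "arm_command", "data": {"series": [[0.01,0,0,0],[0.01,0,0,0],[0.01,0,0,0],[0.01,0,0,0],[0.01,0,0,0]]}}

```text
time: 7.65
ee_pos: [0.5842, 0.0264, 0.2509]
tcp_rot: [180.0, 0.0, 75.9]
wrist_force: [-0.6, -0.2, -1.4]
opening: 0.0386
grasp_force: 46.0
```

```bash
python3 - <<'E'
from h import *
c=Cam("wrist");cv2.imwrite("pics/w3.png",c.im);T,o=tool();print(o['ee_pos'],o['tcp_rot'],o['time'])
np.savez("w3.npz",T=c.T)
for k in ["fixture","stop_edge","casting_edge","casting","shim1","holder","wedge","wedge_head"]: print(k,c.marks(k,Z[k]))
E
```

```text
[0.58424792 0.0265358  0.25088521] [1.79994544e+02 1.42405819e-04 7.59320895e+01] 7.7
fixture [([28.9, 192.0], 0.97, [0.3079, 0.0926, 0.0]), ([316.3, 126.0], 0.94, [0.593, 0.0815, 0.0])]
stop_edge [([311.8, 133.1], 0.66, [0.5913, 0.0816, 0.096]), ([473.5, 224.2], 0.56, [0.6893, -0.0092, 0.096])]
casting_edge []
casting [([315.9, 92.5], 0.88, [0.5999, 0.1092, 0.012])]
shim1 [([320.2, 271.9], 0.94, [0.5628, -0.0523, 0.008]), ([469.5, 335.1], 0.32, [0.6946, -0.158, 0.008])]
holder [([354.5, 269.1], 0.9, [0.5955, -0.0608, 0.0])]
wedge [([353.0, 277.4], 0.89, [0.5924, -0.0648, 0.01])]
wedge_head [([359.4, 305.7], 0.61, [0.5944, -0.0504, 0.1])]
```

View pics/w3.png

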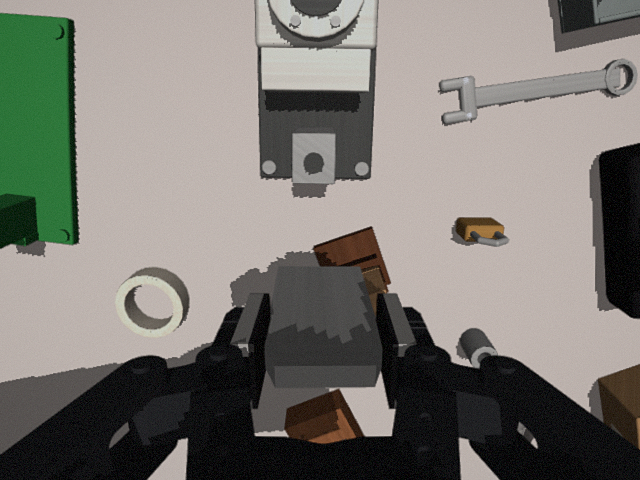

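The grey fixture is confirmed as the steel one: the stop's gap edge is at about row 134, columns 294–335, and the casting's shelf covers rows 47–90. The green look-alike lies at the left. The shim is held square, and the wedge and holder are partly hidden at (360,270).

```bash
python3 - <<'E'
from h import *
c=Cam("wrist");c.T=np.load("w3.npz")["T"];g=cv2.cvtColor(cv2.imread("pics/w3.png"),6).astype(float)
for a,b in [(300,328),(275,288),(342,355)]:
    print(a,b,g[38:190,a:b].mean(1).round().astype(int).tolist())
print("row65",g[60:70,250:385].mean(0).astype(int).tolist())
print("row150",g[138:150,285:345].mean(0).astype(int).tolist())
E
```

```text
300 328 [48, 50, 59, 79, 92, 86, 81, 75, 65, 79, 144, 184, 198, 200, 200, 201, 200, 200, 199, 199, 198, 199, 200, 201, 199, 197, 197, 198, 199, 198, 197, 197, 196, 196, 197, 199, 199, 195, 193, 192, 193, 193, 192, 193, 194, 196, 197, 198, 198, 198, 201, 164, 90, 47, 35, 30, 30, 32, 31, 31, 32, 31, 31, 30, 31, 31, 31, 31, 30, 30, 31, 34, 44, 61, 70, 69, 69, 68, 68, 68, 69, 68, 69, 68, 68, 68, 68, 68, 67, 71, 76, 75, 76, 73, 72, 126, 158, 160, 158, 158, 158, 157, 157, 157, 157, 157, 156, 157, 156, 156, 156, 156, 155, 156, 148, 128, 117, 109, 103, 100, 96, 95, 93, 92, 90, 91, 89, 90, 94, 96, 98, 99, 102, 103, 119, 131, 146, 151, 150, 151, 150, 151, 151, 153, 156, 109, 87, 90, 91, 94, 94, 94]
275 288 [148, 161, 185, 190, 182, 166, 153, 132, 106, 114, 199, 202, 199, 198, 199, 199, 199, 199, 198, 198, 198, 200, 200, 200, 197, 195, 196, 197, 197, 196, 197, 196, 196, 197, 197, 200, 197, 193, 192, 192, 191, 191, 191, 191, 193, 196, 195, 197, 196, 198, 188, 133, 63, 42, 35, 30, 29, 33, 31, 29, 31, 27, 30, 31, 31, 31, 29, 31, 31, 29, 31, 30, 49, 65, 68, 68, 68, 67, 67, 68, 67, 68, 68, 68, 67, 6
[... 1222 characters left out ...]
196, 197, 199, 197, 196, 196, 197, 198, 198, 198, 197, 198, 199, 198, 199, 198, 199, 198, 198, 199, 198, 198, 199, 198, 199, 199, 198, 199, 198, 198, 199, 198, 199, 199, 199, 199, 200, 199, 199, 199, 200, 200, 199, 199, 199, 200, 198, 199, 200, 200, 199, 200, 199, 199, 199, 199, 200, 200, 200, 199, 199, 200, 199, 201, 200, 201, 201, 171, 77, 64, 69, 67, 58, 103, 169, 186, 183, 182, 182, 182, 182, 182, 181]
row150 [66, 67, 65, 66, 65, 64, 58, 107, 150, 156, 156, 155, 154, 156, 156, 156, 154, 154, 155, 155, 154, 155, 156, 156, 157, 156, 157, 157, 157, 156, 156, 156, 156, 157, 158, 157, 158, 158, 158, 158, 157, 157, 157, 158, 158, 158, 157, 158, 161, 152, 98, 62, 66, 69, 68, 68, 67, 67, 67, 68]
```

```bash
python3 - <<'E'
from h import *
c=Cam("wrist");c.T=np.load("w3.npz")["T"]
def f(px,z): return c.at(px,z)
sl,sr=f((292.2,132.8),.096),f((335,132.8),.096)
cl,cr=f((261,88.9),.062),f((369,90.2),.062)
c0,c1=f((281,88.9),.062),f((349,90.1),.062)
b0,b1=f((281.5,178),.012),f((348.5,178.5),.012)
for n,a,b in (("stop",sl,sr),("cast",cl,cr),("cast2",c0,c1),("base",b0,b1)):
    m=(a+b)/2;d=b-a;print(n,m.round(4),"w",np.linalg.norm(d).round(4),"yaw",np.degrees(np.arctan2(d[1],d[0])).round(2))
for yaw in (-14.2,-14.8):
    v=R.from_euler('z',-yaw,degrees=True).apply((cl+cr)/2-(sl+sr)/2);print(yaw,v.round(4))
print(f((314,88.9),.012))
E
```

```text
stop [0.5925 0.0815 0.096 ] w 0.0291 yaw -14.12
cast [0.6002 0.1101 0.062 ] w 0.08 yaw -14.79
cast2 [0.6002 0.11   0.062 ] w 0.0503 yaw -15.1
base [0.5808 0.0379 0.012 ] w 0.0601 yaw -14.53
-14.2 [ 0.0004  0.0295 -0.034 ]
-14.8 [ 0.0001  0.0295 -0.034 ]
[0.59901399 0.11247999 0.012     ]
```

```bash
python3 - <<'E'
from h import *
c=Cam("wrist");T=np.linalg.inv(np.array(bot.camera("wrist")["T_tool_cam"]))
c.T=np.linalg.inv(T) # tool coords
g=cv2.cvtColor(cv2.imread("pics/w3.png"),6).astype(float)
print(g[255:400,285:365].mean(1).astype(int).tolist())
for r,z in [(267,.053),(365,-.031),(387,-.031)]: print(r,c.at((322,r),z).round(4))
go(.5957,.0936,.17,75.4)
E
```

```text
[65, 65, 64, 63, 59, 57, 57, 55, 56, 55, 55, 66, 75, 74, 73, 74, 74, 76, 76, 75, 75, 76, 76, 75, 75, 75, 75, 74, 73, 73, 73, 73, 74, 74, 74, 75, 75, 75, 75, 75, 75, 74, 74, 73, 74, 74, 75, 75, 75, 75, 75, 75, 75, 75, 75, 75, 75, 75, 74, 75, 74, 74, 74, 75, 74, 75, 75, 74, 74, 72, 71, 68, 66, 64, 62, 61, 60, 59, 58, 57, 56, 55, 55, 54, 54, 52, 52, 50, 50, 49, 51, 51, 49, 50, 49, 50, 49, 49, 49, 49, 48, 50, 50, 50, 49, 50, 48, 49, 49, 48, 52, 71, 72, 70, 71, 70, 71, 71, 71, 70, 70, 70, 70, 71, 70, 71, 70, 70, 71, 70, 69, 70, 98, 123, 125, 119, 112, 107, 105, 102, 99, 95, 92, 90, 87]
267 [-0.0023  0.0005  0.053 ]
365 [-0.0013  0.0006 -0.031 ]
387 [-0.0093  0.0006 -0.031 ]
go tool shift [ 0.0666 -0.005   0.0808] turn 0.0109 from [0.5844 0.0278 0.2508] 76.03
```

Request:
{"op": "arm_command", "data": {"series": [[0.03,-0.002,0.02,0.005],[0.05,-0.004,0.04,0.01],[0.0666,-0.005,0.06,0.011],[0.0666,-0.005,0.075,0.011],[0.0666,-0.005,0.081,0.011]]}}

```text
time: 8.8
ee_pos: [0.595, 0.0941, 0.1679]
tcp_rot: [-179.9, 0.1, 75.4]
wrist_force: [0.5, 0.2, -0.8]
opening: 0.0387
grasp_force: 46.0
```

Request:
{"op": "arm_command", "data": {"series": [[0,0,0.02,0],[0,0,0.04,0],[0,0,0.055,0],[0,0,0.055,0],[0,0,0.055,0]]}}

```text
time: 9.3
ee_pos: [0.5958, 0.0934, 0.1155]
tcp_rot: [180.0, -0.0, 75.4]
wrist_force: [-0.3, -1.0, -1.1]
opening: 0.0387
grasp_force: 46.0
```

```bash
python3 - <<'E'
from h import *
go(.5957,.0936,.065,75.4)
c=Cam("wrist");cv2.imwrite("pics/w4.png",c.im)
E
```

```text
go tool shift [ 0.0001 -0.0002  0.0505] turn -0.0005 from [0.5958 0.0934 0.1155] 75.37
```

View pics/w4.png

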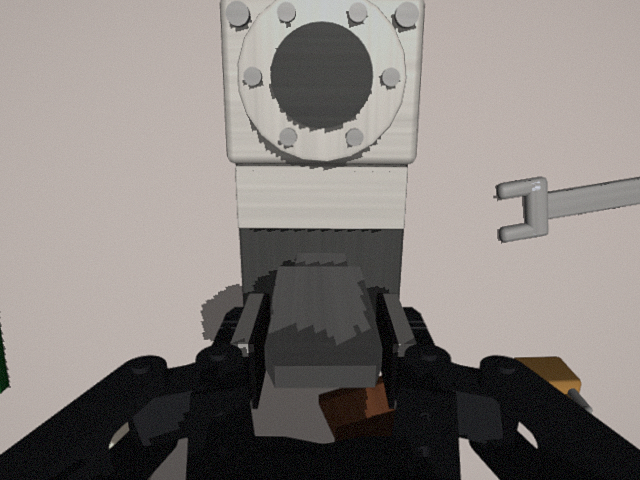

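The shim's lower edge (row 266) is below the stop's top and clear of the casting edge (row 228), with no contact force. I'll continue down.

Request:
{"op": "arm_command", "data": {"series": [[0,0,0.014,0],[0,0,0.028,0],[0,0,0.04,0],[0,0,0.046,0],[0,0,0.048,0]]}}

```text
time: 9.85
ee_pos: [0.595, 0.0936, 0.0658]
tcp_rot: [-179.9, 0.0, 75.4]
wrist_force: [-1.9, -1.0, 2.0]
opening: 0.0387
grasp_force: 46.4
```

Request:
{"op": "arm_command", "data": {"series": [[0,0,0.0005,0],[0,0,0.001,0],[0,0,0.0015,0],[0,0,0.002,0],[0,0,0.002,0]]}}

```text
time: 10.35
ee_pos: [0.596, 0.0937, 0.0657]
tcp_rot: [179.9, -0.0, 75.4]
wrist_force: [-1.1, 0.5, 4.4]
opening: 0.0387
grasp_force: 46.6
```

Request:
{"op": "arm_command", "data": {"series": [[0,0,-0.0005,0],[-0.0005,0,-0.0005,0],[-0.001,0,-0.0005,0],[-0.0015,0,-0.0005,0],[-0.0015,0,-0.0005,0]]}}

```text
time: 10.85
ee_pos: [0.5956, 0.0924, 0.0657]
tcp_rot: [180.0, -0.1, 75.4]
wrist_force: [0.2, 1.7, 5.0]
opening: 0.0387
grasp_force: 46.7
```

Request:
{"op": "arm_command", "data": {"series": [[-0.0003,0,0,0],[-0.0006,0,0,0],[-0.001,0,0,0],[-0.001,0,0,0],[-0.001,0,0,0]]}}

```text
time: 11.35
ee_pos: [0.5954, 0.0917, 0.0657]
tcp_rot: [180.0, -0.1, 75.4]
wrist_force: [0.8, 3.7, 6.6]
opening: 0.0387
grasp_force: 46.6
```

Request:
{"op": "arm_command", "data": {"series": [[-0.0005,0,0,0],[-0.001,0,0,0],[-0.0015,0,0,0],[-0.0015,0,0,0],[-0.0015,0,0,0]]}}

```text
time: 11.85
ee_pos: [0.5954, 0.0915, 0.0657]
tcp_rot: [180.0, -0.2, 75.5]
wrist_force: [2.1, 10.5, 3.9]
opening: 0.0386
grasp_force: 46.5
```

Request:
{"op": "arm_command", "data": {"series": [[0.0005,0,0,0],[0.001,0,0,0],[0.001,0,0,0],[0.001,0,0,0],[0.001,0,0,0]]}}

```text
time: 12.35
ee_pos: [0.5954, 0.0915, 0.0657]
tcp_rot: [180.0, -0.1, 75.4]
wrist_force: [1.5, 6.0, 4.5]
opening: 0.0384
grasp_force: 46.6
```

Request:
{"op": "arm_command", "data": {"series": [[0,0,0,0],[0,0,0,0],[0,0,0,0],[0,0,0,0],[0,0,0,0]], "hand": 0.062}}

```text
time: 12.85
ee_pos: [0.5948, 0.0905, 0.0651]
tcp_rot: [-180.0, 0.0, 75.4]
wrist_force: [-0.1, -1.1, -0.1]
opening: 0.0621
grasp_force: 0.0
```

Request:
{"op": "arm_command", "data": {"series": [[0,0,-0.02,0],[0,0,-0.06,0],[0,0,-0.1,0],[0,0,-0.13,0],[0,0,-0.15,0]]}}

```text
time: 13.35
ee_pos: [0.5953, 0.0906, 0.2182]
tcp_rot: [179.8, -0.1, 75.4]
wrist_force: [0.4, -0.6, -0.4]
opening: 0.0618
grasp_force: 0.0
```

```bash
python3 - <<'E'
from h import *
c=Cam("wrist");cv2.imwrite("pics/w5.png",c.im);np.savez("w5.npz",T=c.T)
for k in ["stop_edge","casting_edge","shim1"]: print(k,c.marks(k,dict(Z,shim1=.012)[k]))
go(.5252+.0066*-.208,-.2417+.0066*.978,.2,101.8)
E
```

```text
stop_edge [([319.5, 236.8], 0.81, [0.5924, 0.0829, 0.096])]
casting_edge [([320.1, 185.3], 0.96, [0.5996, 0.1094, 0.062]), ([320.5, 201.7], 0.54, [0.5969, 0.0979, 0.062])]
shim1 [([318.4, 204.4], 0.87, [0.5917, 0.0854, 0.012])]
go tool shift [-0.3333  0.0133  0.0151] turn -0.461 from [0.5951 0.0906 0.2151] 75.38
```

View pics/w5.png

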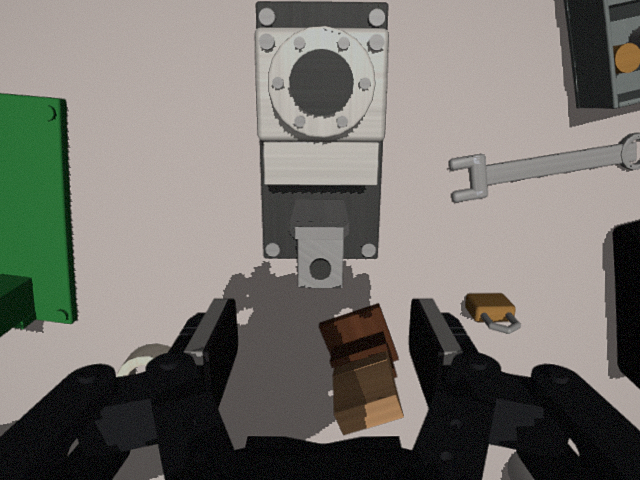

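The first shim stands upright against the stop at (320,215), and the casting edge is at row 185. Gap is about 29 mm, so two shims in all.

Request:
{"op": "arm_command", "data": {"series": [[-0.048,0.002,0.002,-0.09],[-0.096,0.004,0.004,-0.18],[-0.144,0.006,0.006,-0.27],[-0.192,0.008,0.008,-0.37],[-0.24,0.01,0.01,-0.461]]}}

```text
time: 14.05
ee_pos: [0.5428, -0.1456, 0.2035]
tcp_rot: [-179.9, -0.1, 102.0]
wrist_force: [0.7, -0.1, -1.0]
opening: 0.062
grasp_force: 0.0
```

```bash
python3 - <<'E'
from h import *
go(.5252+.0066*-.208,-.2417+.0066*.978,.105,101.8)
E
```

```text
go tool shift [-0.0838 -0.0371  0.0985] turn 0.0043 from [ 0.5428 -0.1456  0.2035] 102.05
```

Request:
{"op": "arm_command", "data": {"series": [[-0.04,-0.018,0.01,0],[-0.08,-0.036,0.03,0],[-0.083,-0.037,0.065,0],[-0.083,-0.037,0.095,0],[-0.083,-0.037,0.098,0]]}}

```text
time: 14.55
ee_pos: [0.522, -0.2322, 0.1017]
tcp_rot: [-179.6, -0.3, 101.7]
wrist_force: [-0.6, 0.1, -0.9]
opening: 0.0614
grasp_force: 0.0
```

Request:
{"op": "arm_command", "data": {"series": [[0,0,0,0],[0,0,0,0],[0,0,0,0],[0,0,0,0],[0,0,0,0]]}}

```text
time: 15.05
ee_pos: [0.5252, -0.2329, 0.1081]
tcp_rot: [179.9, 0.0, 101.8]
wrist_force: [0.1, -0.7, -0.6]
opening: 0.0619
grasp_force: 0.0
```

```bash
python3 - <<'E'
from h import *
go(.5252+.0072*-.208,-.2417+.0072*.978,.060,101.8)
c=Cam("wrist");cv2.imwrite("pics/w6.png",c.im)
for k in ["shim1"]: print(k,c.marks(k,.008))
E
```

```text
go tool shift [-0.0014 -0.0019  0.0481] turn 0.0004 from [ 0.5252 -0.2329  0.1081] 101.82
shim1 [([314.3, 242.0], 0.62, [0.5219, -0.2388, 0.008])]
```

Request:
{"op": "arm_command", "data": {"series": [[-0.0014,-0.0019,0.015,0],[-0.0014,-0.0019,0.03,0],[-0.0014,-0.0019,0.042,0],[-0.0014,-0.0019,0.048,0],[-0.0014,-0.0019,0.048,0]]}}

```text
time: 15.65
ee_pos: [0.5225, -0.2343, 0.0577]
tcp_rot: [-179.9, -0.1, 101.8]
wrist_force: [-0.0, 1.0, 0.4]
opening: 0.062
grasp_force: 0.0
```

Request:
{"op": "arm_command", "data": {"series": [[0,0,0,0],[0,0,0,0],[0,0,0,0],[0,0,0,0],[0,0,0,0]], "hand": 0.03, "grip_force": 45}}

```text
time: 16.15
ee_pos: [0.5236, -0.2349, 0.06]
tcp_rot: [179.9, 0.0, 101.8]
wrist_force: [-0.3, 0.1, 5.3]
opening: 0.0388
grasp_force: 45.8
```

Request:
{"op": "arm_command", "data": {"series": [[0,0,-0.02,0],[0,0,-0.05,0],[0,0,-0.09,0],[0,0,-0.13,0],[0,0,-0.15,0]]}}

```text
time: 16.65
ee_pos: [0.5238, -0.2348, 0.2127]
tcp_rot: [179.8, 0.1, 101.8]
wrist_force: [0.0, 0.2, -0.9]
opening: 0.0389
grasp_force: 46.7
```

Request:
{"op": "arm_command", "data": {"series": [[0,0,0,0],[0,0,0,0],[0,0,0,0],[0,0,0,0],[0,0,0,0]]}}

```text
time: 17.15
ee_pos: [0.5229, -0.2345, 0.2081]
tcp_rot: [-179.9, -0.1, 101.8]
wrist_force: [-0.6, -0.2, -1.0]
opening: 0.0388
grasp_force: 46.6
```

```bash
python3 - <<'E'
from h import *
c=Cam("wrist");cv2.imwrite("pics/w7.png",c.im)
c.T=np.array(bot.camera("wrist")["T_tool_cam"])
g=cv2.cvtColor(c.im,6).astype(float)
print(g[255:400,295:355].mean(1).astype(int).tolist())
go(.592,.08,.2,75.4)
E
```

```text
[62, 62, 62, 62, 60, 60, 62, 61, 59, 61, 60, 59, 68, 85, 71, 70, 70, 69, 68, 68, 68, 68, 66, 68, 68, 67, 68, 69, 68, 67, 69, 68, 69, 69, 68, 67, 67, 67, 68, 68, 68, 68, 68, 68, 69, 68, 69, 68, 67, 66, 66, 63, 62, 60, 60, 58, 58, 59, 57, 57, 57, 57, 56, 55, 54, 54, 53, 52, 52, 51, 52, 50, 51, 51, 52, 52, 51, 51, 51, 51, 51, 51, 51, 51, 51, 51, 51, 51, 51, 51, 51, 51, 53, 54, 52, 52, 51, 51, 51, 51, 51, 51, 50, 50, 50, 50, 50, 52, 51, 51, 51, 50, 50, 50, 50, 60, 73, 73, 73, 72, 72, 72, 72, 72, 72, 72, 73, 73, 72, 72, 72, 72, 72, 72, 72, 68, 72, 135, 181, 188, 187, 186, 187, 186, 186]
go tool shift [0.2938 0.1318 0.0087] turn 0.4608 from [ 0.523  -0.2346  0.2087] 101.8
```

```bash
python3 - <<'E'
from h import *
go(.598,.1028,.19,75.4)
E
```

```text
go tool shift [0.3149 0.1424 0.0187] turn 0.4608 from [ 0.523  -0.2346  0.2087] 101.8
```

Request:
{"op": "arm_command", "data": {"series": [[0.043,0.019,0,0.09],[0.086,0.039,0,0.18],[0.129,0.058,0,0.28],[0.172,0.078,0,0.37],[0.215,0.097,0,0.461]]}}

```text
time: 17.75
ee_pos: [0.5743, -0.0025, 0.2093]
tcp_rot: [180.0, -0.0, 75.2]
wrist_force: [0.8, 0.0, -1.6]
opening: 0.0384
grasp_force: 46.6
```

Request:
{"op": "arm_command", "data": {"series": [[0,0,0,0],[0,0,0,0],[0,0,0,0],[0,0,0,0],[0,0,0,0]]}}

```text
time: 18.25
ee_pos: [0.5741, -0.0055, 0.2094]
tcp_rot: [180.0, 0.0, 75.3]
wrist_force: [-0.3, -0.2, -1.6]
opening: 0.0383
grasp_force: 46.7
```

```bash
python3 - <<'E'
from h import *
go(.598,.1028,.18,75.4)
E
```

```text
go tool shift [ 0.1108 -0.0044  0.0294] turn -0.0017 from [ 0.5741 -0.0055  0.2094] 75.3
```

Request:
{"op": "arm_command", "data": {"series": [[0.045,-0.002,0.01,0],[0.085,-0.003,0.02,0],[0.1108,-0.0044,0.0294,-0.002],[0.1108,-0.0044,0.0294,-0.002],[0.1108,-0.0044,0.0294,-0.002]]}}

```text
time: 18.75
ee_pos: [0.5978, 0.1036, 0.1797]
tcp_rot: [-180.0, 0.0, 75.5]
wrist_force: [-0.4, 0.1, -0.5]
opening: 0.0387
grasp_force: 46.6
```

Request:
{"op": "arm_command", "data": {"series": [[0,0,0,0],[0,0,0.01,0],[0,0,0.02,0],[0,0,0.025,0],[0,0,0.025,0]]}}

```text
time: 19.25
ee_pos: [0.5973, 0.1035, 0.1535]
tcp_rot: [-179.9, 0.0, 75.5]
wrist_force: [-0.2, 0.7, -1.2]
opening: 0.0387
grasp_force: 46.7
```

```bash
python3 - <<'E'
from h import *
c=Cam("wrist");cv2.imwrite("pics/w8.png",c.im)
go(.598,.1028,.07,75.4)
print("stop",c.proj([.5925,.0815,.096]).round(),"cast",c.proj([.6,.11,.062]).round())
g=cv2.cvtColor(c.im,6).astype(float);print(g[150:400:2,300:340].mean(1).astype(int).tolist())
E
```

```text
go tool shift [-0.0007  0.0008  0.0842] turn 0.0016 from [0.5975 0.1037 0.1543] 75.49
stop [[323. 300.]] cast [[323. 227.]]
[183, 182, 181, 184, 183, 185, 185, 185, 181, 168, 128, 55, 62, 146, 181, 184, 185, 185, 184, 183, 185, 188, 182, 182, 185, 183, 182, 181, 185, 185, 178, 179, 178, 178, 181, 184, 185, 184, 162, 30, 65, 66, 65, 66, 75, 74, 74, 74, 75, 74, 73, 74, 74, 74, 74, 74, 70, 56, 47, 59, 75, 74, 74, 74, 74, 74, 74, 74, 74, 74, 73, 74, 74, 74, 74, 73, 74, 74, 73, 73, 73, 73, 73, 72, 72, 73, 74, 69, 67, 64, 62, 57, 55, 52, 51, 49, 48, 48, 48, 50, 50, 48, 49, 49, 48, 48, 48, 49, 47, 47, 58, 71, 70, 69, 69, 69, 70, 69, 69, 70, 69, 68, 63, 64, 66]
```

Request:
{"op": "arm_command", "data": {"series": [[-0.0004,0.0008,0.005,0.0016],[-0.0004,0.0008,0.012,0.0016],[-0.0004,0.0008,0.02,0.0016],[-0.0004,0.0008,0.025,0.0016],[-0.0004,0.0008,0.025,0.0016]]}}

```text
time: 19.8
ee_pos: [0.5981, 0.1033, 0.1287]
tcp_rot: [-179.9, 0.0, 75.4]
wrist_force: [0.0, 0.6, -1.8]
opening: 0.0387
grasp_force: 46.7
```

No contact with the first shim, so I'll keep going.

Request:
{"op": "arm_command", "data": {"series": [[0,0,0.015,0],[0,0,0.03,0],[0,0,0.045,0],[0,0,0.055,0],[0,0,0.06,0]]}}

```text
time: 20.3
ee_pos: [0.5978, 0.1033, 0.068]
tcp_rot: [-179.9, 0.0, 75.4]
wrist_force: [-0.1, -0.9, -2.1]
opening: 0.0386
grasp_force: 46.7
```

Request:
{"op": "arm_command", "data": {"series": [[0,0,0.001,0],[0,0,0.002,0],[0,0,0.003,0],[0,0,0.004,0],[0,0,0.004,0]]}}

```text
time: 20.8
ee_pos: [0.5987, 0.1034, 0.0661]
tcp_rot: [180.0, -0.0, 75.4]
wrist_force: [-0.2, 0.1, -1.6]
opening: 0.0386
grasp_force: 46.7
```

Request:
{"op": "arm_command", "data": {"series": [[0,0,0.001,0],[0,0,0.0015,0],[0,0,0.002,0],[0,0,0.0025,0],[0,0,0.0025,0]]}}

```text
time: 21.3
ee_pos: [0.5986, 0.1035, 0.064]
tcp_rot: [180.0, -0.0, 75.4]
wrist_force: [-2.9, -0.1, 5.0]
opening: 0.0386
grasp_force: 47.2
```

Request:
{"op": "arm_command", "data": {"series": [[-0.0006,0,0,0],[-0.0012,0,0,0],[-0.0018,0,0,0],[-0.0018,0,0,0],[-0.0018,0,0,0]]}}

```text
time: 21.8
ee_pos: [0.5983, 0.1023, 0.064]
tcp_rot: [180.0, -0.1, 75.4]
wrist_force: [-2.8, 3.8, 5.3]
opening: 0.0383
grasp_force: 47.3
```

Request:
{"op": "arm_command", "data": {"series": [[-0.0005,0,-0.0005,0],[-0.001,0,-0.0005,0],[-0.0015,0,-0.0005,0],[-0.002,0,-0.0005,0],[-0.002,0,-0.0005,0]]}}

```text
time: 22.3
ee_pos: [0.598, 0.1003, 0.0641]
tcp_rot: [180.0, -0.1, 75.4]
wrist_force: [0.3, 5.5, 1.7]
opening: 0.0389
grasp_force: 48.6
```

Request:
{"op": "arm_command", "data": {"series": [[-0.0005,0,0,0],[-0.001,0,0,0],[-0.0015,0,0,0],[-0.0015,0,0,0],[-0.0015,0,0,0]]}}

```text
time: 22.8
ee_pos: [0.5978, 0.1002, 0.0641]
tcp_rot: [180.0, -0.2, 75.5]
wrist_force: [2.3, 12.0, 1.7]
opening: 0.0388
grasp_force: 51.4
```

Request:
{"op": "arm_command", "data": {"series": [[0.0006,0,0,0],[0.0012,0,0,0],[0.0016,0,0,0],[0.0016,0,0,0],[0.0016,0,0,0]]}}

```text
time: 23.3
ee_pos: [0.5979, 0.1002, 0.0641]
tcp_rot: [180.0, -0.1, 75.4]
wrist_force: [0.8, 6.1, 3.1]
opening: 0.0384
grasp_force: 48.7
```

Request:
{"op": "arm_command", "data": {"series": [[0,0,0,0],[0,0,0,0],[0,0,0,0],[0,0,0,0],[0,0,0,0]], "hand": 0.065}}

```text
time: 23.8
ee_pos: [0.5976, 0.0996, 0.0638]
tcp_rot: [-180.0, 0.0, 75.4]
wrist_force: [-0.4, -0.6, -0.1]
opening: 0.0651
grasp_force: 0.0
```

Request:
{"op": "arm_command", "data": {"series": [[-0.005,0,-0.02,0],[-0.01,0,-0.06,0],[-0.015,0,-0.1,0],[-0.02,0,-0.14,0],[-0.03,0,-0.18,0]]}}

```text
time: 24.3
ee_pos: [0.5898, 0.0708, 0.2455]
tcp_rot: [180.0, -0.0, 75.4]
wrist_force: [0.7, 0.7, 0.3]
opening: 0.0649
grasp_force: 0.0
```

Request:
{"op": "arm_command", "data": {"series": [[-0.03,0,0,0],[-0.06,0,0,0],[-0.085,0,0,0],[-0.085,0,0,0],[-0.085,0,0,0]]}}

```text
time: 24.8
ee_pos: [0.5687, -0.0118, 0.244]
tcp_rot: [180.0, -0.0, 75.3]
wrist_force: [0.5, 0.1, -0.3]
opening: 0.065
grasp_force: 0.0
```

```bash
python3 - <<'E'
from h import *
T,o=tool();c=Cam("wrist");cv2.imwrite("pics/w9.png",c.im);np.savez("w9.npz",T=c.T)
print(T[:3,3],o['tcp_rot'])
for k in ["stop_edge","casting_edge","shim1","wedge","wedge_head","holder"]: print(k,c.marks(k,dict(Z,shim1=.012)[k]))
E
```

```text
[ 0.56867407 -0.01182151  0.24400994] [ 1.79985492e+02 -8.84330078e-03  7.53423306e+01]
stop_edge [([319.5, 68.1], 0.96, [0.592, 0.0822, 0.096])]
casting_edge [([317.1, 30.7], 0.68, [0.5973, 0.1097, 0.062]), ([157.9, 265.0], 0.17, [0.4257, -0.0273, 0.062])]
shim1 [([321.5, 56.5], 0.62, [0.5971, 0.0972, 0.012]), ([346.8, 423.3], 0.54, [0.5306, -0.2632, 0.012]), ([485.5, 304.6], 0.44, [0.6951, -0.1606, 0.012])]
wedge [([362.6, 236.2], 0.58, [0.5943, -0.0625, 0.01])]
wedge_head [([367.4, 255.0], 0.67, [0.593, -0.0479, 0.1])]
holder [([362.0, 227.7], 0.96, [0.5958, -0.0575, 0.0])]
```

View pics/w9.png

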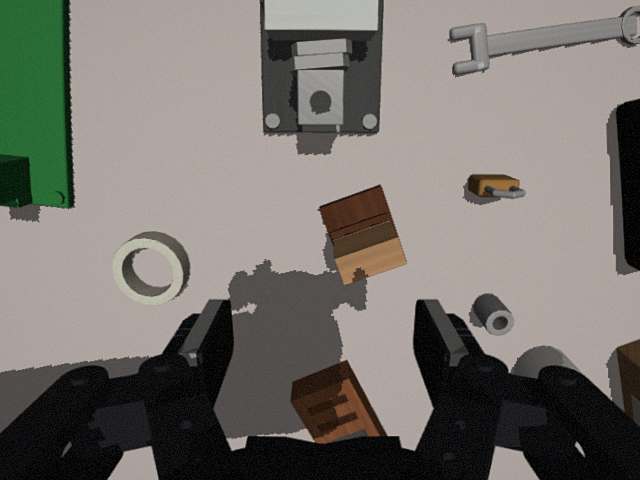

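Both shims stand by the stop (tops at rows 39–52 and 54–68) and the casting edge is at row 30. The wedge head's lit top is a quad around (370,260), with the thin, sloping side towards the fixture.

```bash
python3 - <<'E'
from h import *
c=Cam("wrist");c.T=np.load("w9.npz")["T"];im=cv2.imread("pics/w9.png")
print([im[y,x].tolist() for x,y in [(370,262),(362,236),(350,210),(366,228),(330,270)]])
s=im[180:300,300:430].astype(int)
m=((s[...,2]>140)&(s[...,2]-s[...,0]>40)).astype(np.uint8)
m=cv2.morphologyEx(m,3,np.ones((7,7)))
cs=max(cv2.findContours(m,0,1)[0],key=cv2.contourArea)
b=cv2.boxPoints(cv2.minAreaRect(cs))+[300,180];print(b.round(1),cv2.contourArea(cs))
W=np.array([c.at(p,.115) for p in b]);print(W.round(4),np.linalg.norm(W-np.roll(W,1,0),axis=1).round(4),W.mean(0).round(4))
for i in range(4):
    d=W[i]-W[i-1];print(np.degrees(np.arctan2(d[1],d[0])).round(1))
h=cv2.approxPolyDP(cs,3,True)[:,0]+[300,180];print(h.tolist(),[c.at(p,.115).round(4).tolist() for p in h])
# remaining gap from shim2 front
g=cv2.cvtColor(im,6).astype(float);print(g[20:75,305:340].mean(1).astype(int).tolist())
fr=lambda p:R.from_euler('z',14.6,degrees=True).apply(p-[.5925,.0815,0]).round(4)
for p,z in [((322,29),.062),((322,39),.096),((322,67.5),.096),((295,42),.096),((351,39),.096)]: print(p,fr(c.at(p,z)))
E
```

```text
[[91, 127, 166], [36, 51, 74], [34, 48, 78], [55, 74, 98], [74, 76, 80]]
[[334.6 258.7]
 [397.7 237. ]
 [406.6 263.1]
 [343.5 284.8]] 1615.0
[[ 0.5706 -0.0392  0.115 ]
 [ 0.6151 -0.035   0.115 ]
 [ 0.6173 -0.0547  0.115 ]
 [ 0.5719 -0.0593  0.115 ]] [0.0201 0.0446 0.0199 0.0455] [ 0.5937 -0.0471  0.115 ]
93.7
5.4
-83.8
-174.2
[[398, 238], [335, 259], [344, 284], [351, 282], [356, 269], [372, 275], [406, 263]] [[0.6152, -0.0357, 0.115], [0.5709, -0.0395, 0.115], [0.5724, -0.0588, 0.115], [0.5774, -0.0586, 0.115], [0.5829, -0.0501, 0.115], [0.5925, -0.0572, 0.115], [0.6169, -0.0546, 0.115]]
[181, 182, 182, 183, 183, 184, 184, 186, 182, 139, 64, 40, 43, 44, 43, 46, 43, 43, 43, 72, 114, 152, 157, 156, 155, 155, 155, 155, 155, 155, 155, 155, 146, 132, 131, 144, 154, 154, 154, 153, 153, 153, 153, 153, 153, 155, 136, 93, 46, 59, 151, 159, 155, 154, 153]
(322, 29) [0.001  0.0296 0.062 ]
(322, 39) [0.001  0.0182 0.096 ]
(322, 67.5) [0.001  0.0009 0.096 ]
(295, 42) [-0.0161  0.0164  0.096 ]
(351, 39) [0.0193 0.0182 0.096 ]
```

```bash
python3 - <<'E'
from h import *
go(.5937,-.0471,.135,95.3)
E
```

```text
go tool shift [-0.0287  0.0332  0.1087] turn -0.3464 from [ 0.5688 -0.011   0.2438] 75.46
```

Request:
{"op": "arm_command", "data": {"series": [[-0.007,0.008,0.02,-0.09],[-0.014,0.016,0.04,-0.18],[-0.021,0.024,0.06,-0.27],[-0.0287,0.0332,0.085,-0.3464],[-0.0287,0.0332,0.1,-0.3464]]}}

```text
time: 25.7
ee_pos: [0.5935, -0.0482, 0.1416]
tcp_rot: [-179.9, -0.0, 95.3]
wrist_force: [0.4, 0.1, -0.7]
opening: 0.065
grasp_force: 0.0
```

Request:
{"op": "arm_command", "data": {"series": [[0,0,0.005,0],[0,0,0.007,0],[0,0,0.007,0],[0,0,0.007,0],[0,0,0.007,0]]}}

```text
time: 26.2
ee_pos: [0.5939, -0.0474, 0.1379]
tcp_rot: [179.9, 0.0, 95.3]
wrist_force: [-0.3, -0.3, 0.6]
opening: 0.0649
grasp_force: 0.0
```

```bash
python3 - <<'E'
from h import *
go(.5937,-.0471,.085,95.3)
c=Cam("wrist");cv2.imwrite("pics/w10.png",c.im)
im=c.im;s=im[220:,220:420].astype(int)
m=((s[...,2]>130)&(s[...,2]-s[...,0]>40)).astype(np.uint8)
m=cv2.morphologyEx(m,3,np.ones((7,7)))
cs=max(cv2.findContours(m,0,1)[0],key=cv2.contourArea)
b=cv2.boxPoints(cv2.minAreaRect(cs))+[220,220]
W=np.array([c.at(p,.115) for p in b]);print(b.round(),W.round(4).tolist(),W.mean(0).round(4))
for i in range(2):
    d=W[i]-W[i-1];print(np.linalg.norm(d),np.degrees(np.arctan2(d[1],d[0])).round(1))
E
```

```text
go tool shift [ 0.0004 -0.0002  0.0529] turn -0.0007 from [ 0.5939 -0.0474  0.1379] 95.26
[[267. 264.]
 [375. 264.]
 [375. 307.]
 [267. 307.]] [[0.5706, -0.0391, 0.115], [0.6151, -0.035, 0.115], [0.6176, -0.0545, 0.115], [0.5717, -0.0587, 0.115]] [ 0.5938 -0.0468  0.115 ]
0.019666448180410412 92.9
0.04461574282081826 5.2
```

View pics/w10.png

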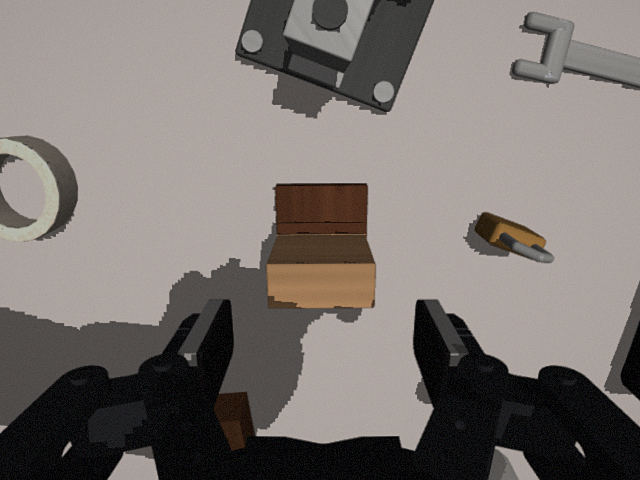

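The head top is at rows 264–307, columns 267–375, square to and centred between the open fingers. One geometric check of which way the slope faces, while descending onto it.

Request:
{"op": "arm_command", "data": {"series": [[0.0004,0,0.015,0],[0.0004,0,0.03,0],[0.0004,0,0.045,0],[0.0004,0,0.053,0],[0.0004,0,0.053,0]]}}

```text
time: 26.75
ee_pos: [0.5925, -0.0472, 0.0817]
tcp_rot: [-179.8, -0.0, 95.3]
wrist_force: [1.3, 0.1, -0.9]
opening: 0.0652
grasp_force: 0.0
```

Request:
{"op": "arm_command", "data": {"series": [[0,0,0,0],[0,0,0,0],[0,0,0,0],[0,0,0,0],[0,0,0,0]], "hand": 0.035, "grip_force": 70}}

```text
time: 27.25
ee_pos: [0.5939, -0.0472, 0.0845]
tcp_rot: [179.9, 0.0, 95.3]
wrist_force: [-0.3, 0.5, 2.7]
opening: 0.0449
grasp_force: 71.5
```

```bash
python3 - <<'E'
from h import *
c=Cam("scene");TT=c.T
T,o=tool();print(o['ee_pos'],o['tcp_rot'],o['opening'])
d=bot.camera("wrist");Tt=np.eye(4);Tt[:3,:3]=R.from_euler('xyz',[180,0,95.26],degrees=True).as_matrix();Tt[:3,3]=[.5939,-.0474,.1379]
c.K=np.array(d['camera_matrix']);c.D=np.array(d['dist_coeffs']);c.T=Tt@np.array(d['T_tool_cam'])
fr=lambda p:R.from_euler('z',-5.3,degrees=True).apply(p-[.5938,-.047,0]).round(4)
for px,z in [((320,184),.052),((320,222),.052),((320,235),.07),((320,264),.115),((275,184),.052),((367,184),.052)]: print(px,z,fr(c.at(px,z)))
E
```

```text
[ 0.59391052 -0.0472401   0.08449971] [1.79934870e+02 1.03154915e-02 9.52628152e+01] 0.04485478398934718
(320, 184) 0.052 [-0.0008  0.032   0.052 ]
(320, 222) 0.052 [-0.0009  0.0108  0.052 ]
(320, 235) 0.07 [-0.0007  0.0088  0.07  ]
(320, 264) 0.115 [-0.0005  0.0101  0.115 ]
(275, 184) 0.052 [-0.0251  0.0321  0.052 ]
(367, 184) 0.052 [0.0246 0.032  0.052 ]
```

Opening 44.9 mm, so the wedge is gripped. I'll lift it and check the foot.

Request:
{"op": "arm_command", "data": {"series": [[0,0,-0.01,0],[0,0,-0.03,0],[0,0,-0.06,0],[0,0,-0.09,0],[0,0,-0.12,0]]}}

```text
time: 27.85
ee_pos: [0.5932, -0.0472, 0.2054]
tcp_rot: [-180.0, -0.0, 95.3]
wrist_force: [0.6, -0.5, 0.1]
opening: 0.0449
grasp_force: 71.4
```

Request:
{"op": "arm_command", "data": {"series": [[0.02,0,0,0.1],[0.04,0,0,0.2],[0.06,0,0,0.3],[0.08,0,0,0.3473],[0.08,0,0,0.3473]]}}

```text
time: 28.35
ee_pos: [0.5858, 0.0343, 0.2043]
tcp_rot: [-180.0, -0.0, 75.4]
wrist_force: [-0.2, -0.3, -0.4]
opening: 0.045
grasp_force: 71.5
```

Request:
{"op": "arm_command", "data": {"series": [[0,0,0,0],[0,0,0,0],[0,0,0,0],[0,0,0,0],[0,0,0,0]]}}

```text
time: 28.85
ee_pos: [0.5862, 0.032, 0.2039]
tcp_rot: [-180.0, 0.0, 75.3]
wrist_force: [0.7, 0.1, -0.1]
opening: 0.045
grasp_force: 71.5
```

```bash
python3 - <<'E'
from h import *
T,o=tool();c=Cam("wrist");cv2.imwrite("pics/w11.png",c.im);np.savez("w11.npz",T=c.T)
print(T[:3,3].round(4),o['tcp_rot'],o['opening'])
inv=lambda z:T[2,3]-z
for k in ["wedge","wedge_head","casting_edge","stop_edge"]:
    print(k,c.marks(k,inv(.074) if k=="wedge" else Z[k]))
# tool-frame predictions of foot edges and head edges
TP=lambda x,y,z:c.proj((T@np.array([x,y,z,1]))[:3]).round(0)[0]
for n,p in dict(footA=(-.0103,0,.074),footB=(-.0053,0,.074),altA=(.0053,0,.074),altB=(.0103,0,.074),brk=(.0103,0,.014),top=(.0103,0,-.031)).items(): print(n,TP(*p))
print(c.im[150:330:3,315:330].mean(1).astype(int).tolist())
s=Cam("scene"); 
for k in ["wedge","wedge_head"]: print(s.marks(k,inv(.074)))
ps=lambda x,y,z:s.proj((T@np.array([x,y,z,1]))[:3]).round(0)[0]
print("scene foot pred",ps(-.0103,0,.074),"alt",ps(.0103,0,.074),"head",ps(0,0,-.016))
cv2.imwrite("pics/s11.png",s.im)
E
```

```text
[0.5862 0.032  0.2039] [-1.79995361e+02  4.10487360e-03  7.53328314e+01] 0.04498561813741028
wedge [([324.6, 271.3], 0.91, [0.5847, 0.0189, 0.1299]), ([562.3, 90.4], 0.55, [0.7226, 0.0815, 0.1299])]
wedge_head [([325.3, 334.6], 0.85, [0.571, -0.0358, 0.1])]
casting_edge [([308.9, 96.7], 0.77, [0.5985, 0.1104, 0.062])]
stop_edge [([307.8, 147.5], 0.96, [0.5914, 0.0824, 0.096])]
footA [321. 267.]
footB [321. 258.]
altA [321. 239.]
altB [321. 230.]
brk [321. 273.]
top [320. 331.]
[[153, 155, 157], [149, 151, 154], [148, 151, 153], [148, 150, 152], [150, 152, 154], [150, 152, 154], [147, 150, 152], [148, 150, 153], [123, 126, 127], [112, 115, 115], [107, 109, 111], [106, 108, 109], [105, 108, 109], [112, 114, 115], [113, 115, 117], [142, 144, 146], [142, 144, 146], [142, 146, 147], [143, 146, 148], [88, 90, 93], [118, 121, 127], [116, 120, 126], [159, 163, 172], [173, 177, 188], [172, 177, 186], [171, 177, 186], [172, 177, 186], [171, 176, 186], [172, 177, 187], [172, 178, 187], [172, 177, 187], [172, 177, 186], [171, 176, 186], [172, 177, 187], [133, 137, 144], [83, 84, 88], [83, 85, 89], [32, 39, 50], [25, 37, 47], [26, 38, 48], [25, 37, 48], [39, 57, 74], [39, 56, 74], [44, 62, 82], [44, 62, 83], [44, 63, 84], [43, 62, 83], [44, 64, 84], [46, 66, 87], [45, 65, 86], [45, 66, 85], [47, 66, 87], [46, 66, 87], [47, 67, 87], [43, 61, 81], [42, 61, 81], [45, 64, 84], [41, 59, 78], [40, 58, 76], [46, 65, 87]]
[([325.6, 237.2], 0.85, [0.5899, 0.0151, 0.1299])]
[([326.7, 199.3], 0.79, [0.4786, 0.1385, 0.1299])]
scene foot pred [326. 235.] alt [333. 232.] head [330. 198.]
```

The foot shows at row ~260, matching the slope facing tool +x (towards the casting). I'll move above the remaining gap.

```bash
python3 - <<'E'
from h import *
go(.6005,.1122,.190,75.4)
E
```

```text
go tool shift [ 0.0808 -0.0063  0.0139] turn -0.0007 from [0.5862 0.0325 0.2039] 75.36
```

Request:
{"op": "arm_command", "data": {"series": [[0.03,-0.002,0,0],[0.06,-0.004,0,0],[0.0808,-0.0063,0,0],[0.0808,-0.0063,0.008,0],[0.0808,-0.0063,0.014,0]]}}

```text
time: 29.75
ee_pos: [0.6004, 0.1124, 0.1891]
tcp_rot: [-180.0, 0.0, 75.4]
wrist_force: [-0.5, -0.6, -1.7]
opening: 0.0449
grasp_force: 71.5
```

Request:
{"op": "arm_command", "data": {"series": [[0,0,0,0],[0,0,0,0],[0,0,0,0],[0,0,0,0],[0,0,0,0]]}}

```text
time: 30.25
ee_pos: [0.6006, 0.112, 0.1902]
tcp_rot: [180.0, -0.0, 75.3]
wrist_force: [-0.2, 0.4, -0.7]
opening: 0.0449
grasp_force: 71.5
```

```bash
python3 - <<'E'
from h import *
go(.6005,.1122,.150,75.4)
T,o=tool();c=Cam("wrist");cv2.imwrite("pics/w12.png",c.im)
g=cv2.cvtColor(c.im,6).astype(float);print(g[150:300:2,305:340].mean(1).astype(int).tolist())
TP=lambda x,y,z:c.proj((T@np.array([x,y,z,1]))[:3]).round(0)[0]
print(TP(-.0062,0,.0745),c.proj([.6,.11,.062]).round(0))
E
```

```text
go tool shift [ 0.0002 -0.0002  0.0402] turn -0.0011 from [0.6006 0.112  0.1902] 75.34
[65, 78, 90, 150, 177, 177, 178, 179, 177, 179, 179, 178, 174, 127, 51, 90, 171, 179, 180, 180, 179, 177, 182, 178, 177, 180, 177, 176, 177, 181, 174, 172, 174, 173, 178, 179, 179, 166, 48, 72, 72, 72, 71, 71, 71, 71, 71, 71, 71, 70, 70, 69, 71, 70, 61, 72, 36, 37, 38, 38, 37, 32, 143, 58, 63, 65, 65, 66, 67, 66, 67, 67, 69, 70, 68]
[321. 259.] [[321. 225.]]
```

Request:
{"op": "arm_command", "data": {"series": [[0,0,0.008,0],[0,0,0.016,0],[0,0,0.024,0],[0,0,0.03,0],[0,0,0.034,0]]}}

```text
time: 30.8
ee_pos: [0.6002, 0.1122, 0.1548]
tcp_rot: [-179.9, 0.0, 75.4]
wrist_force: [-0.1, 0.6, -0.9]
opening: 0.0452
grasp_force: 71.5
```

Request:
{"op": "arm_command", "data": {"series": [[-0.001,0,0,0],[-0.002,0,0,0],[-0.003,0,0,0],[-0.003,0,0,0],[-0.003,0,0,0]]}}

```text
time: 31.3
ee_pos: [0.5999, 0.1093, 0.1562]
tcp_rot: [180.0, -0.0, 75.4]
wrist_force: [0.5, 0.7, -0.2]
opening: 0.0451
grasp_force: 71.4
```

Request:
{"op": "arm_command", "data": {"series": [[-0.0005,0,0,0],[-0.001,0,0,0],[-0.0015,0,0,0],[-0.0015,0,0,0],[-0.0015,0,0,0]]}}

```text
time: 31.8
ee_pos: [0.5997, 0.1082, 0.1562]
tcp_rot: [180.0, -0.1, 75.4]
wrist_force: [1.8, 4.8, -0.2]
opening: 0.0452
grasp_force: 71.6
```

Request:
{"op": "arm_command", "data": {"series": [[-0.0005,0,0,0],[-0.001,0,0,0],[-0.0015,0,0,0],[-0.0015,0,0,0],[-0.0015,0,0,0]]}}

```text
time: 32.3
ee_pos: [0.5994, 0.1072, 0.1563]
tcp_rot: [180.0, -0.1, 75.4]
wrist_force: [3.5, 6.6, 1.7]
opening: 0.0452
grasp_force: 71.9
```

Request:
{"op": "arm_command", "data": {"series": [[0.0015,0,0,0],[0.0015,0,0.01,0],[0.0015,0,0.02,0],[0.0015,0,0.028,0],[0.0015,0,0.03,0]]}}

```text
time: 32.8
ee_pos: [0.5989, 0.1081, 0.1243]
tcp_rot: [-179.9, -0.0, 75.4]
wrist_force: [0.6, 4.3, 2.9]
opening: 0.0452
grasp_force: 72.1
```

Request:
{"op": "arm_command", "data": {"series": [[0,0,0.002,0],[0,0,0.004,0],[0,0,0.006,0],[0,0,0.008,0],[0,0,0.01,0]]}}

```text
time: 33.3
ee_pos: [0.5994, 0.108, 0.1155]
tcp_rot: [-180.0, -0.0, 75.4]
wrist_force: [1.6, 5.2, 2.0]
opening: 0.0451
grasp_force: 72.1
```

Request:
{"op": "arm_command", "data": {"series": [[0,0,0.001,0],[0,0,0.002,0],[0,0,0.003,0],[0,0,0.004,0],[0,0,0.005,0]]}}

```text
time: 33.8
ee_pos: [0.5995, 0.1081, 0.1107]
tcp_rot: [180.0, -0.0, 75.4]
wrist_force: [1.3, 4.6, 2.3]
opening: 0.0449
grasp_force: 72.1
```

Request:
{"op": "arm_command", "data": {"series": [[0,0,0.001,0],[0,0,0.002,0],[0,0,0.003,0],[0,0,0.004,0],[0,0,0.004,0]]}}

```text
time: 34.3
ee_pos: [0.5995, 0.1078, 0.1069]
tcp_rot: [180.0, -0.0, 75.4]
wrist_force: [0.7, 4.0, 4.3]
opening: 0.045
grasp_force: 72.4
```

Request:
{"op": "arm_command", "data": {"series": [[0,0,0.0005,0],[0,0,0.001,0],[0,0,0.0015,0],[0,0,0.002,0],[0,0,0.002,0]]}}

```text
time: 34.8
ee_pos: [0.5996, 0.1077, 0.1057]
tcp_rot: [179.9, -0.0, 75.3]
wrist_force: [0.1, 3.0, 8.5]
opening: 0.0451
grasp_force: 72.9
```

Request:
{"op": "arm_command", "data": {"series": [[0,0,0.0005,0],[0,0,0.001,0],[0,0,0.0015,0],[0,0,0.002,0],[0,0,0.002,0]]}}

```text
time: 35.3
ee_pos: [0.5998, 0.1075, 0.1049]
tcp_rot: [179.9, -0.0, 75.3]
wrist_force: [-2.6, 2.1, 15.9]
opening: 0.045
grasp_force: 73.9
```

Request:
{"op": "arm_command", "data": {"series": [[0,0,0.0005,0],[0,0,0.001,0],[0,0,0.001,0],[0,0,0.001,0],[0,0,0.001,0]]}}

```text
time: 35.8
ee_pos: [0.5998, 0.1075, 0.1046]
tcp_rot: [179.8, -0.0, 75.3]
wrist_force: [-4.5, 1.3, 21.1]
opening: 0.0447
grasp_force: 74.5
```

Request:
{"op": "arm_command", "data": {"series": [[0,0,0,0],[0,0,0,0],[0,0,0,0],[0,0,0,0],[0,0,0,0]]}}

```text
time: 36.3
ee_pos: [0.5999, 0.1075, 0.1046]
tcp_rot: [179.8, -0.0, 75.3]
wrist_force: [-4.9, 0.9, 20.4]
opening: 0.0449
grasp_force: 74.5
```

```bash
python3 - <<'E'
from h import *
T,o=tool();print(o['ee_pos'],o['tcp_rot'],o['wrist_force'],o['torque'],o['time'])
c=Cam("top")
for k in ["shim1","wedge","rack"]: print(k,c.marks(k,dict(wedge=.03).get(k,Z[k])))
c=Cam("scene");cv2.imwrite("pics/s12.png",c.im)
for k,z in (("wedge",.03),("shim1",.012)): print(k,c.marks(k,z))
E
```

```text
[0.59985503 0.10750236 0.10462879] [ 1.79831558e+02 -3.79113849e-02  7.53247538e+01] [-4.88458548  0.88859186 20.41449253] [ 0.58525212  0.95985585 -0.20185583] 36.3
shim1 [([447.4, 252.2], 0.58, [0.5329, -0.2823, 0.008]), ([438.3, 255.4], 0.53, [0.5253, -0.2606, 0.008])]
wedge []
rack [([432.7, 257.9], 0.66, [0.5205, -0.2491, 0.0])]
wedge [([349.7, 258.0], 0.67, [0.5914, 0.0977, 0.03]), ([249.4, 259.0], 0.63, [0.4188, -0.0685, 0.03]), ([184.9, 392.3], 0.46, [0.6439, -0.4139, 0.03])]
shim1 [([349.1, 265.3], 0.7, [0.594, 0.0932, 0.012]), ([284.6, 387.7], 0.61, [0.7541, -0.2721, 0.012]), ([204.1, 335.9], 0.59, [0.535, -0.2921, 0.012]), ([209.6, 329.2], 0.5, [0.5273, -0.272, 0.012]), ([347.7, 269.8], 0.43, [0.6032, 0.0775, 0.012])]
```

The wedge is jammed with its foot at z≈30 mm (29 mm predicted), 20 N downward and steady, and still gripped. I'll hand in.

```bash
python3 -c "
from workcell import bot
print(bot.job_done()); print(bot.get_obs()['time'])"
```

```text
the job is handed in; nothing more can be done
None
the job is handed in; nothing more can be done
```

I handed the job in at about 36 s: two shims are packed against the stop, the wedge is jammed and still gripped under about 20 N with its foot about 18 mm above the gap floor, and two spare shims stand in the rack; the hand-in gave no verdict.

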